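# Switch on the test kiln

### The arm

A 6-joint arm with a two-finger parallel gripper is mounted at the origin on the work surface. World frame = base frame: x ahead of the robot, y to its left, z up, the work surface at z = 0. Lengths are in m, angles in rad, forces in N, time in s.
With the tool pointing down it reaches from about 0.425 to 0.95 m from the base axis. Payload 3.5 kg.
Tool frame: the origin (TCP) lies midway between the tips of the shut fingers; the grasp point (between the pads) lies 19 mm behind it; z points along the fingers, y is the line along which they close (so a half turn about z gives the same grasp; the last joint's range is limited). The gripper opens to 85 mm and grips with 20 to 120 N. Pads are 22 mm wide; open, the fingers measure 114 mm over their backs; the gripper's body (76 mm by 85 mm) begins 54 mm behind the grasp point. The pads swing forward as they close: fully open they stand 13 mm farther back than shut.
Start: joints at [-1.343, 0.286, 1.577, -0, 1.279, -0.15], TCP at [0.249, -0.627, 0.231] pointing down, gripper open.
Joint ranges: [-2.77, 2.77], [-0.9, 2.22], [0.21, 2.48], [-1.53, 4.67], [0.24, 2.81], [-2.84, 2.84]. Speed limits (rad/s): [2.79, 2.79, 3.14, 3.14, 3.14, 3.14].

### API

Orientations are given as a rotation vector (axis times angle).
In Python, from plant import r gives the robot as it stands. The module is installed in compiled form; this text tells all that it offers.
- The arm moves only by the tool carry_out, never from a script. Its argument "motion" is a list of rows, each a list of 4 numbers: the shift along the tool's x, y, z each as a share of 40 cm, from -1 to 1, then the turn about the tool's z as a share of pi rad, from -1 to 1. In form: [[x, y, z, spin], ...]. A call has exactly 8 rows; each row is the pose to reach, as a shift and turn from the pose commanded when the call began, along the tool's axes at that moment, turning the shorter way round; what a row does not reach only later rows make up. A row lasts 1/12 s, in which the tool goes at most 41.7 mm and 7.16 degrees, less where a joint would pass 70% of its speed; a pose out of reach is approached as far as the arm can. A call with a number of a shift or a turn outside -1 to 1 is refused whole. A call with a gripper value outside its range is refused whole. "jaw" is the opening, from 0 (shut) to 1 (fully open), set as the call begins (left out, the last holds). The fingers move at their own pace and stop on an object; "grip_force" is the grip in N (left out, the last holds). Time passes only in rows, so rows that repeat a pose let the fingers close, or fill a call up. It gives the time, the measured TCP pose, the force, the opening and the grip force at its end, in the units of the state.
- r.read_state(): the state, without advancing time (a new reading comes with each control period).
- r.read_camera(name): name is "side" or "top" or "wrist"; returns the picture (420x560x3 uint8, red, green, blue); there is no depth.
- r.camera_model(name): a dict with "fx", "fy", "cx", "cy" (pixels), "T" (4x4, takes a point from camera to world coordinates). Camera axes: x right, y down, z forward; pixel columns grow to the right and rows downward; lengths in m; the calibration is good to about 2 mm. A picture is of the moment at which its call begins: read the wrist's pose just before it. camera_model takes no time and is no camera call; for the wrist camera it gives the pose at the moment of the call.
- r.finish_job(): hands the job in; it is judged then, once.
The state is a dict: "t": time; "joints": joint angles; "qvel": joint speeds; "joint_efforts": joint torques, N m; "tool_pos": TCP position; "ee_rot": TCP orientation; "wrist_force": force on the tool from outside, world axes, zero at the start; "moment": the same for the moment, N m; "grip_width": finger opening in m; "finger_force": force on a finger pad.
Only numpy, scipy, OpenCV 4.12 (cv2) and the standard library are available. Lean on these libraries where they do the work, as an engineer would, in place of code of your own. Each camera call takes 0.05 s, during which the arm holds its last target. There are 200 camera calls.

### The job

Switch on the test kiln at the box with the wide clear guard: lift the guard with a fingertip, flip the toggle beneath it fully over to the back, and let the guard drop shut again; then press the start button beside it fully down and let go. Nothing is to be picked up: leave the box with the narrow guard and everything else on the bench as it is, and do not press the start button before the toggle is on and the guard is shut.

Things in the scene. Friction and masses are not known exactly. Their poses are not given: they have to be found in the camera images.
- kiln_box: The kiln's switch box, the one with the WIDE guard and the round push button: grey metal box 120 mm deep (its x) by 160 wide (its y) by 60 high, fixed to the bench; origin at the centre of its underside, its own x axis points from its front (robot side) to its back, z up. On its flat top (z = 60 mm) a guarded toggle is centred at y = +35 mm and the button at x = -5, y = -50 mm
- kiln_guard_lip (a point): Middle of the rounded lip (bar 8 mm thick, 66 long, along the box's y) at the kiln guard's bottom front edge; moves with the guard. Shut, its middle lies 14 mm in front of the box's front face and its underside is 12 mm above the box top, so there is free space below and in front of it for a fingertip to come under it.
- kiln_guard (a joint): Kiln guard angle: 0 shut, grows as its front lip is lifted up and back, stop at 1.35 rad. A clear cover 66 mm wide, 36 tall, 3 mm walls, grey front, open below, about 60 g; hinge line along the box's y at x = -4, z = 72 mm in the box frame, 70 mm behind the lip. No spring or catch: it falls shut by its own weight when nothing holds it up
- kiln_toggle_tip (a point): Tip of the steel toggle bat under the kiln guard: 9 mm thick, 16 mm wide, pivot at x = -32, y = +35, z = 62 mm in the box frame, 36 mm long. Off, it leans 0.4 rad to the front; on, 0.4 rad to the back. About 1 to 2 N at the tip flips it and it stays where it is left
- kiln_toggle (a joint): Kiln toggle: 0 (off) leaning fully to the front, 0.8 rad (on) leaning fully to the back; may start up to 0.1
- kiln_start (a joint): Start button: 0 released, 0.006 m fully pressed; spring return, about 5 N fully down
- fan_box: The fan's switch box, to be left alone, with a NARROW guard (34 mm) and a round dial in place of the button: grey metal box 120 mm deep (its x) by 160 wide (its y) by 60 high, fixed to the bench; origin at the centre of its underside, its own x axis points from its front (robot side) to its back, z up. 
- fan_guard (a joint): Angle of the fan guard, 0 shut
- fan_toggle (a joint): Fan toggle, 0 off
- bowl: small white open bowl, 76 mm across, 40 high; bystander, origin at its foot
- cup: small terracotta cup, 56 mm across, 50 high; bystander, origin at its foot
- jar: amber jar with black lid, 60 mm across, 80 high; bystander, origin at its foot
- bottle: white bottle, 60 mm across, 160 high; bystander, origin at its foot
- brush: brush lying on the bench; bystander, origin at its foot
- rib: flat pale wooden shaping board, 90 x 50 x 8 mm; bystander, origin at its foot
- teapot: terracotta teapot on the dark turntable, 110 mm across, 100 high; bystander, origin at its foot
- kiln_start_top (a point): Centre of the top face of the round grey start button (28 mm across) on the kiln box
Not all that is in view belongs to the job. Leave any turquoise look-alike of the kiln_box alone.

How it is judged:
On the way, in this order (a step that is already met when the one before it is completed fails the run):
1. the kiln guard is lifted (more than 0.3 rad) while the toggle is still off (value of joint kiln_guard above 0.3 rad and value of joint kiln_toggle below 0.3 rad).
2. the toggle is flipped fully on under the lifted guard (value of joint kiln_toggle above 0.65 rad and value of joint kiln_guard above 0.15 rad).
3. the guard has dropped shut with the toggle on (value of joint kiln_toggle above 0.65 rad and value of joint kiln_guard below 0.06 rad), for 0.2 s.
4. the start button is pressed down (value of joint kiln_start above 0.0045 m and value of joint kiln_guard below 0.06 rad).
At the end, for the whole second after the job is handed in: The kiln toggle is over to the back (above 0.65 of 0.8 rad), the kiln guard shut (below 0.06 rad), the start button released (below 1.5 mm), the fan toggle off and its guard shut (all of step 3 and value of joint kiln_start below 0.0015 m and value of joint fan_toggle below 0.15 rad and value of joint fan_guard below 0.06 rad); the robot touches nothing.
It fails at once if the start button is pressed before the toggle is on and the guard shut (value of joint kiln_start above 0.0025 m and (value of joint kiln_toggle below 0.65 rad or value of joint kiln_guard above 0.1 rad)).
It fails at once if the fan's guard or toggle is moved (value of joint any of fan_guard, fan_toggle above 0.2 rad).
It fails at once if a bystander is lifted, knocked or carried (moved more than 20 mm) (distance of any of bowl, cup, jar, bottle, brush, rib, teapot from where it was at the start of the episode above 0.02 m).
It also fails if it takes over 58 s, if anything falls off the work surface, if the arm or the gripper's body presses on something with over 40 N, if the wrist force passes 120 N, or if a joint passes its speed limit or range.

## Working session

There is one attempt and no reset: what is moved stays moved. The work goes in short steps, Python scripts to look and compute and a tool call to move; the robot and the scene stay as the last step left them, time stands still between calls to the robot, and variables do not carry over. Pictures are saved under pics/ and viewed, at most 10 in all, crops included, and the job is handed in when it is done.

Besides the shell and the picture viewer there is one more tool, called by a JSON object that holds its "name" and its "arguments", one argument or row to a line. carry_out: Moves the arm, as the interface text tells. Shift numbers are shares of 40 cm and turn numbers shares of pi rad, none past 1 either way. Its arguments: {"type":"object","properties":{"motion":{"type":"array"},"jaw":{"type":"number"},"grip_force":{"type":"number"}},"required":["motion"]}

```bash
mkdir -p pics; python3 - <<'E'
from plant import r
import cv2,numpy as np
for n in("top","side"):
    im=r.read_camera(n); cv2.imwrite(f"pics/{n}0.png",im[:,:,::-1]); np.save(f"pics/{n}0.npy",im)
    m=r.camera_model(n); print(n,m["fx"],m["fy"],m["cx"],m["cy"]); print(np.round(m["T"],3))
s=r.read_state(); print(s["t"],s["tool_pos"],s["ee_rot"],s["grip_width"])
E
```

```text
top 462.33098393952423 462.33098393952423 274.13257419676285 207.48297756046506
[[-8.00e-03 -9.98e-01  6.70e-02  4.07e-01]
 [-1.00e+00  8.00e-03 -1.00e-03  3.90e-02]
 [ 0.00e+00 -6.70e-02 -9.98e-01  1.39e+00]
 [ 0.00e+00  0.00e+00  0.00e+00  1.00e+00]]
side 521.2564854283412 521.2564854283412 288.49688310413757 208.35434616847968
[[ 0.741 -0.457  0.492 -0.322]
 [-0.671 -0.523  0.525 -0.827]
 [ 0.018 -0.719 -0.694  1.202]
 [ 0.     0.     0.     1.   ]]
0.1 [ 0.24888664 -0.62680337  0.23004952] [-3.08360372e+00 -5.89483127e-01  9.20096809e-05] 0.08556754976611407
```

View pics/top0.png

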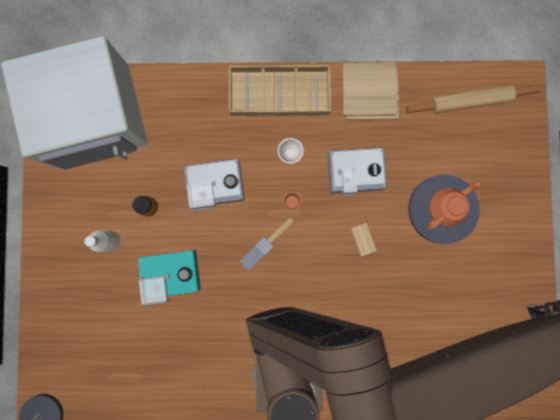

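View pics/side0.png

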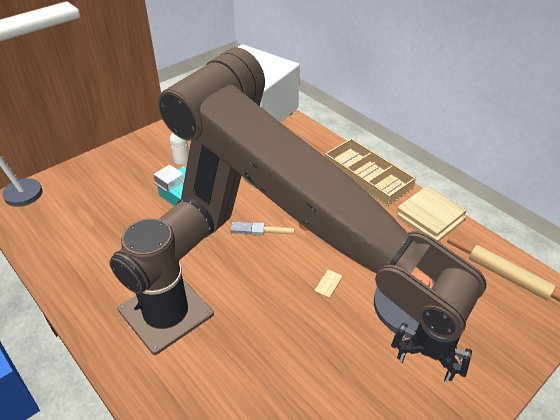

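The top view shows the kiln box at about (214,184), with its wide guard at (201,194) and its button at (231,181). The fan box is at (357,170) and the turquoise decoy at (168,275). In the side view the arm hides the kiln box.

```bash
cat > h.py <<'E'
import numpy as np
from plant import r
def ray(n,u,v,z):
    m=r.camera_model(n);T=m["T"]
    d=T[:3,:3]@np.array([(u-m["cx"])/m["fx"],(v-m["cy"])/m["fy"],1.]);o=T[:3,3]
    return o+d*(z-o[2])/d[2]
def proj(n,P):
    m=r.camera_model(n);T=m["T"]; p=T[:3,:3].T@(np.asarray(P)-T[:3,3])
    return m["fx"]*p[0]/p[2]+m["cx"],m["fy"]*p[1]/p[2]+m["cy"]
E
python3 - <<'E'
from h import *
import cv2
im=np.load("pics/top0.npy")
x0,y0=172,148
c=im[y0:y0+72,x0:x0+84]
cv2.imwrite("pics/crop0.png",cv2.resize(c[:,:,::-1],None,fx=8,fy=8,interpolation=cv2.INTER_CUBIC))
hsv=cv2.cvtColor(im,cv2.COLOR_RGB2HSV)
m=np.zeros(im.shape[:2],np.uint8); m[y0:y0+72,x0:x0+80]=255
mk=((hsv[:,:,1]<70)&(hsv[:,:,2]>90)&(m>0)).astype(np.uint8)
cs,_=cv2.findContours(mk,cv2.RETR_EXTERNAL,cv2.CHAIN_APPROX_NONE);k=max(cs,key=cv2.contourArea)
print(cv2.contourArea(k),cv2.minAreaRect(k),cv2.approxPolyDP(k,2.5,True)[:,0].tolist())
dk=((hsv[:,:,2]<80)&(m>0)).astype(np.uint8)
for q in cv2.findContours(dk,cv2.RETR_EXTERNAL,cv2.CHAIN_APPROX_NONE)[0]:
    if cv2.contourArea(q)>20: print(cv2.minEnclosingCircle(q))
for u,v in((185,166),(239,160),(243,199),(231,181)): print(ray("top",u,v,.06))
E
```

```text
2376.0 ((213.53494262695312, 184.76202392578125), (46.85203552246094, 56.235660552978516), 82.40535736083984) [[237, 159], [184, 166], [190, 208], [194, 211], [209, 209], [221, 201], [243, 199]]
[0.61969522 0.29535113 0.06      ]
[0.63602303 0.13872268 0.06      ]
[0.52233523 0.12750114 0.06      ]
[0.57487704 0.16204322 0.06      ]
```

View pics/crop0.png

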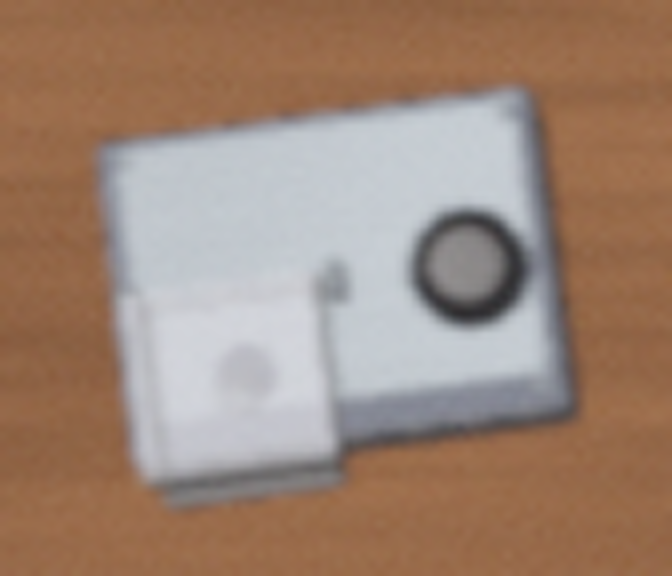

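The crop shows the box's back edge running from (184,166) to (237.5,159), the button at about (230,180), and the guard with its lip at about (203,209). I'll write a helper that turns world targets into move rows, then fly over for a wrist view.

```bash
cat >> h.py <<'E'
from scipy.spatial.transform import Rotation as Ro
def rel(p0,rv0,P,yaw=None):
    "row (shares) from commanded pose p0,rv0 to world P with tool-x yaw"
    R=Ro.from_rotvec(rv0).as_matrix()
    d=R.T@(np.asarray(P)-p0)/.4
    y0=np.arctan2(R[1,0],R[0,0])
    s=0 if yaw is None else -(yaw-y0)/np.pi
    return np.round([*d,s],4)
E
python3 - <<'E'
from h import *
a=ray("top",184.25,165.9,.06);b=ray("top",237.5,158.75,.06);print(a,b,np.linalg.norm(a-b))
d=a-b;yaw=np.arctan2(-d[0],d[1]);print("yaw",yaw)
bt=ray("top",229.9,180.25,.07);print("button",bt)
ex=np.array([np.cos(yaw),np.sin(yaw),0]);ey=np.array([-ex[1],ex[0],0])
print("o from edge",(a+b)/2-.06*ex,"from button",bt+.005*ex+.05*ey)
s=r.read_state()
p=s["tool_pos"];rv=s["ee_rot"]
for P in([.46,-.42,.25],[.56,-.15,.25],[.5,.15,.25],[.46,.2,.25]): print(rel(p,rv,P,yaw))
for P in([.35,.40],[.58,.40]):pass
E
```

```text
[0.62000478 0.29752722 0.06      ] [0.63971975 0.14306658 0.06      ] 0.15571374252907041
yaw 0.12695108841106217
button [0.57580972 0.16427445 0.07      ]
o from edge [0.57034511 0.21270028 0.06      ] from button [0.57443897 0.21450513 0.07      ]
[ 0.6813 -0.286  -0.049   0.0798]
[ 1.1626 -0.8212 -0.0477  0.0798]
[ 1.2999 -1.5736 -0.0461  0.0798]
[ 1.253  -1.7267 -0.0458  0.0798]
```

{"name": "carry_out", "arguments": {
  "motion": [
    [0.68,-0.29,-0.05,0.08],
    [0.68,-0.29,-0.05,0.08],
    [0.68,-0.29,-0.05,0.08],
    [0.68,-0.29,-0.05,0.08],
    [0.68,-0.29,-0.05,0.08],
    [0.68,-0.29,-0.05,0.08],
    [0.68,-0.29,-0.05,0.08],
    [0.68,-0.29,-0.05,0.08]
  ],
  "jaw": 0
}}

```text
t: 0.77
tool_pos: [0.463, -0.4143, 0.2515]
ee_rot: [-3.133, -0.208, -0.003]
wrist_force: [-1.0, -0.3, 0.3]
grip_width: 0.0001
finger_force: 0.0
```

{"name": "carry_out", "arguments": {
  "motion": [
    [0.3,-0.65,0,0],
    [0.3,-0.65,0,0],
    [0.3,-0.65,0,0],
    [0.3,-0.65,0,0],
    [0.3,-0.65,0,0],
    [0.3,-0.65,0,0],
    [0.3,-0.65,0,0],
    [0.3,-0.65,0,0]
  ]
}}

```text
t: 1.43
tool_pos: [0.546, -0.1407, 0.2509]
ee_rot: [-3.132, -0.208, 0.0]
wrist_force: [0.1, -0.1, -0.8]
grip_width: 0.0003
finger_force: 0.0
```

{"name": "carry_out", "arguments": {
  "motion": [
    [0,-0.8,0,0],
    [0,-0.8,0,0],
    [0,-0.8,0,0],
    [0,-0.8,0,0],
    [0,-0.8,0,0],
    [0,-0.8,0,0],
    [0,-0.8,0,0],
    [0,-0.8,0,0]
  ]
}}

```text
t: 2.1
tool_pos: [0.504, 0.1734, 0.251]
ee_rot: [-3.135, -0.2, 0.001]
wrist_force: [-0.7, 0.0, -1.1]
grip_width: 0.0003
finger_force: 0.0
```

```bash
python3 - <<'E'
from h import *
import cv2
s=r.read_state();print(s["t"],s["tool_pos"],s["ee_rot"])
m=r.camera_model("wrist");im=r.read_camera("wrist");np.save("pics/w1.npy",im);np.save("pics/w1T.npy",m["T"])
print(m["fx"],m["cx"],m["cy"],np.round(m["T"],3))
cv2.imwrite("pics/w1.png",im[:,:,::-1])
E
```

```text
2.1 [0.50402553 0.17343748 0.25103559] [-3.13472522e+00 -2.00416817e-01  8.36863608e-04]
326.65220922315626 278.1823640812562 212.23665127066312 [[ 0.127 -0.958 -0.258  0.569]
 [-0.992 -0.123 -0.033  0.182]
 [-0.     0.26  -0.966  0.394]
 [ 0.     0.     0.     1.   ]]
```

View pics/w1.png

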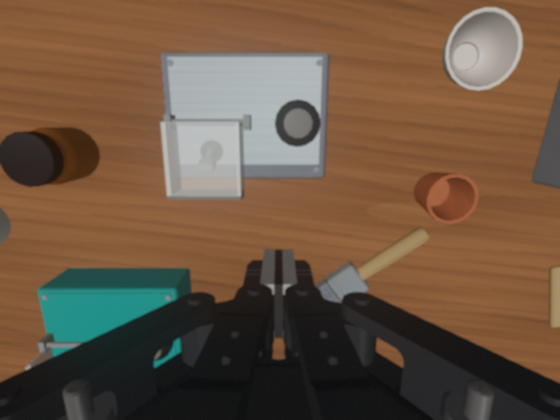

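The wrist view shows the box outline at about (162,53), (328,53) and (324,178), the button at (297,123), and the guard spanning columns 163–243 with the lip edge at row 199. The edges look parallel to the image, so the tool yaw is close.

```bash
python3 - <<'E'
from h import *
import cv2
im=np.load("pics/w1.npy");hsv=cv2.cvtColor(im,cv2.COLOR_RGB2HSV)
mk=((hsv[:,:,0]>85)&(hsv[:,:,0]<135)&(hsv[:,:,1]>12)|(hsv[:,:,1]<40)&(hsv[:,:,2]>60)).astype(np.uint8)
mk[:, :140]=0;mk[:,350:]=0;mk[230:]=0
mk=cv2.morphologyEx(mk,cv2.MORPH_CLOSE,np.ones((5,5)))
cs,_=cv2.findContours(mk,cv2.RETR_EXTERNAL,cv2.CHAIN_APPROX_NONE);k=max(cs,key=cv2.contourArea)
print(cv2.approxPolyDP(k,3,True)[:,0].tolist())
pts=k[:,0].astype(float)
def line(sel): 
    vx,vy,x,y=cv2.fitLine(pts[sel].astype(np.float32),cv2.DIST_HUBER,0,.01,.01).ravel();return np.array([vx,vy]),np.array([x,y])
X,Y=pts.T
bk=line((Y<65)&(X>172)&(X<318)); rt=line((X>318)&(Y>65)&(Y<165)); fr=line((Y>165)&(Y<190)&(X>255)&(X<315)); lip=line((Y>190)&(X>175)&(X<235))
def W(u,v,z): return ray("wrist",u,v,z)
def at(l,u): return l[1]+l[0]*(u-l[1][0])/l[0][0]
p,q=[W(*at(bk,u),.06) for u in(172,318)];d=p-q;yaw=np.arctan2(-d[0],d[1]);print("yaw back",yaw)
p2,q2=[W(*at(lip,u),.074) for u in(175,235)];d=p2-q2;print("yaw lip",np.arctan2(-d[0],d[1]))
def inter(a,b):
    t=np.linalg.solve(np.c_[a[0],-b[0]],b[1]-a[1]);return a[1]+a[0]*t[0]
c=inter(bk,rt);C=W(*c,.06);C2=W(*inter(fr,rt),.06);print("corners",c,C,inter(fr,rt),C2)
ex=np.array([np.cos(yaw),np.sin(yaw),0]);ey=np.array([-ex[1],ex[0],0])
print("o corner",C-.06*ex+.08*ey)
dk=((hsv[:,:,2]<75)).astype(np.uint8);dk[:,:260]=0;dk[:,325:]=0;dk[:90]=0;dk[155:]=0
q=max(cv2.findContours(dk,cv2.RETR_EXTERNAL,cv2.CHAIN_APPROX_NONE)[0],key=cv2.contourArea)
e=cv2.fitEllipse(q);print(e);
for z in(.06,.065):print("o btn",W(*e[0],z)+.005*ex+.05*ey)
m=W(*at(lip,204),.074);print("lip front mid",m,"o:",m+.078*ex-.035*ey)
s=r.read_state();print(s["tool_pos"],s["ee_rot"])
E
```

```text
[[162, 54], [166, 112], [160, 126], [169, 198], [240, 198], [242, 177], [323, 175], [327, 54]]
yaw back 0.12986698372184305
yaw lip 0.13119051400218149
corners [327.79892  53.     ] [0.63808663 0.14841201 0.06      ] [323.33237 177.     ] [0.52238971 0.13321165 0.06      ]
o corner [0.5682317  0.21996821 0.06      ]
((297.50921630859375, 122.63999938964844), (41.63127136230469, 43.25286865234375), 14.619161605834961)
o btn [0.57074468 0.21758727 0.06      ]
o btn [0.57068668 0.2178513  0.065     ]
lip front mid [0.48777913 0.25047216 0.074     ] o: [0.56965489 0.22586806 0.074     ]
[0.50334869 0.17672531 0.25101562] [-3.13134731e+00 -2.04467097e-01  1.31039877e-03]
```

{"name": "carry_out", "arguments": {
  "motion": [
    [-0.07,-0.08,0,0],
    [-0.07,-0.158,0,0],
    [-0.07,-0.158,0.09,0],
    [-0.07,-0.158,0.18,0],
    [-0.07,-0.158,0.26,0],
    [-0.07,-0.158,0.34,0],
    [-0.07,-0.158,0.42,0],
    [-0.07,-0.158,0.42,0]
  ]
}}

```text
t: 2.82
tool_pos: [0.464, 0.2281, 0.076]
ee_rot: [3.132, 0.197, -0.022]
wrist_force: [-1.7, 0.3, -0.3]
grip_width: 0.0001
finger_force: 0.0
```

```bash
cat >> h.py <<'E'
O=np.array([.571,.214,0]);YAW=.130
def box(p):
    d=np.asarray(p)-O;c,s=np.cos(YAW),np.sin(YAW);return np.round(np.array([c*d[0]+s*d[1],-s*d[0]+c*d[1],d[2]])*1e3,1)
E
python3 - <<'E'
from h import *
import cv2
im=r.read_camera("wrist");cv2.imwrite("pics/w2.png",im[:,:,::-1])
s=r.read_state();print(s["t"],s["tool_pos"],box(s["tool_pos"]),s["ee_rot"],s["wrist_force"])
E
```

```text
2.8667 [0.46615794 0.22882154 0.07941679] [-102.    28.3   79.4] [ 3.13321287  0.19738997 -0.01483227] [0.38659926 0.61245097 0.10671555]
```

View pics/w2.png

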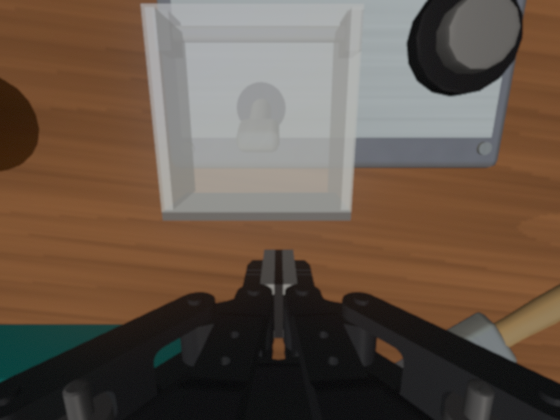

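The wrist view shows the guard with its lip at row 215 and the toggle at column 258. The fingers are at column 279, so I'll shift about 7 mm left, go down and then creep forward.

{"name": "carry_out", "arguments": {
  "motion": [
    [0,-0.017,0.04,0],
    [0,-0.017,0.08,0],
    [0,-0.017,0.08,0],
    [0.01,-0.017,0.08,0],
    [0.02,-0.017,0.08,0],
    [0.025,-0.017,0.08,0],
    [0.03,-0.017,0.08,0],
    [0.03,-0.017,0.08,0]
  ]
}}

```text
t: 3.53
tool_pos: [0.4786, 0.2385, 0.0525]
ee_rot: [3.134, 0.198, -0.01]
wrist_force: [-9.1, -1.9, 5.4]
grip_width: -0.0
finger_force: 4.3
```

```bash
cat > st.py <<'E'
from h import *
s=r.read_state();R=Ro.from_rotvec(s["ee_rot"]).as_matrix()
print(round(s["t"],2),"box",box(s["tool_pos"]),"yaw",round(np.arctan2(R[1,0],R[0,0]),3),"F",np.round(s["wrist_force"],1),np.round(s["moment"],2))
E
python3 st.py
```

```text
3.53 box [-88.5  36.3  52.5] yaw 0.126 F [-9.1 -1.9  5.4] [-0.2   1.24 -0.03]
```

{"name": "carry_out", "arguments": {
  "motion": [
    [0.002,0,-0.01,0],
    [0.004,0,-0.02,0],
    [0.006,0,-0.03,0],
    [0.008,0,-0.04,0],
    [0.011,0,-0.05,0],
    [0.014,0,-0.06,0],
    [0.018,0,-0.068,0],
    [0.02,0,-0.068,0]
  ]
}}

```text
t: 4.2
tool_pos: [0.4849, 0.2393, 0.0794]
ee_rot: [3.134, 0.199, -0.016]
wrist_force: [-12.9, -2.7, 5.2]
grip_width: -0.0
finger_force: 6.7
```

```bash
python3 st.py; python3 - <<'E'
from h import *
import cv2
im=r.read_camera("wrist");cv2.imwrite("pics/w3.png",im[:,:,::-1])
E
```

```text
4.2 box [-82.1  36.2  79.4] yaw 0.127 F [-12.9  -2.7   5.2] [-0.32  1.9   0.02]
```

View pics/w3.png

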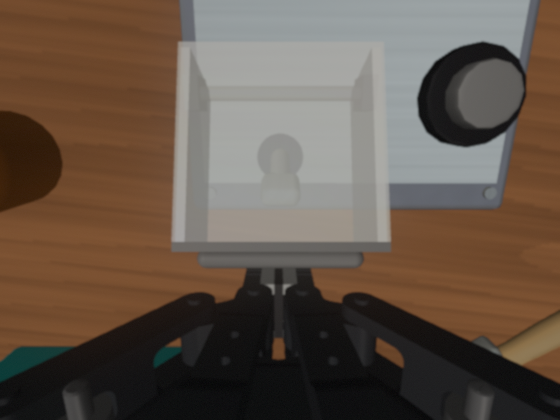

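The guard is tilting: its lip now shows at row 259, carried along by the fingertip. I'll continue along the arc.

{"name": "carry_out", "arguments": {
  "motion": [
    [0.005,0,-0.01,0],
    [0.01,0,-0.02,0],
    [0.015,0,-0.03,0],
    [0.02,0,-0.036,0],
    [0.026,0,-0.043,0],
    [0.032,0,-0.05,0],
    [0.038,0,-0.055,0],
    [0.04,0,-0.055,0]
  ]
}}

```text
t: 4.92
tool_pos: [0.5059, 0.242, 0.1023]
ee_rot: [-3.135, -0.198, -0.007]
wrist_force: [0.9, 0.6, 0.6]
grip_width: 0.0001
finger_force: 0.1
```

```bash
python3 st.py; python3 - <<'E'
from h import *
import cv2
im=r.read_camera("wrist");cv2.imwrite("pics/w4.png",im[:,:,::-1])
E
```

```text
4.92 box [-61.   36.2 102.3] yaw 0.126 F [0.9 0.6 0.6] [-0.04  0.01  0.07]
```

View pics/w4.png

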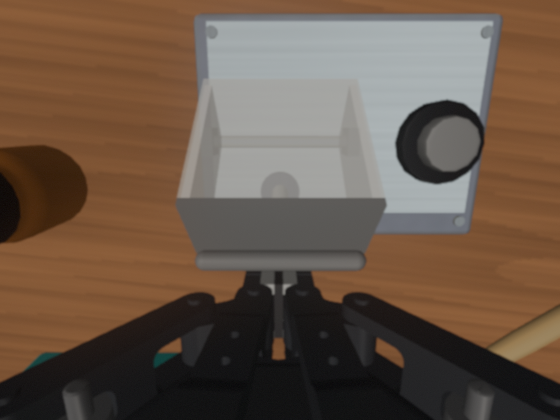

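The guard is up at about 0.85 rad, with its lip resting on the finger's back face. I'll lower the tip in front of the toggle and then push back.

{"name": "carry_out", "arguments": {
  "motion": [
    [-0.008,0,0,0],
    [-0.008,0.002,0.01,0],
    [-0.008,0.002,0.02,0],
    [-0.008,0.002,0.03,0],
    [-0.008,0.002,0.037,0],
    [-0.008,0.002,0.044,0],
    [-0.008,0.002,0.044,0],
    [-0.008,0.002,0.044,0]
  ]
}}

```text
t: 5.63
tool_pos: [0.4962, 0.2398, 0.0823]
ee_rot: [3.133, 0.199, -0.021]
wrist_force: [-15.2, -3.5, 13.4]
grip_width: -0.0002
finger_force: 4.1
```

```bash
python3 st.py
```

```text
5.63 box [-70.8  35.3  82.3] yaw 0.127 F [-15.2  -3.5  13.4] [-0.48  1.9  -0.02]
```

{"name": "carry_out", "arguments": {
  "motion": [
    [0.0,0,-0.008,0],
    [0.008,0,-0.014,0],
    [0.016,0,-0.016,0],
    [0.024,0,-0.016,0],
    [0.032,0,-0.014,0],
    [0.038,0,-0.01,0],
    [0.042,0,-0.006,0],
    [0.042,0,-0.006,0]
  ]
}}

```text
t: 6.3
tool_pos: [0.5191, 0.2429, 0.0864]
ee_rot: [-3.135, -0.198, -0.005]
wrist_force: [0.2, -0.5, 0.3]
grip_width: 0.0005
finger_force: 0.0
```

```bash
python3 st.py; python3 - <<'E'
from h import *
import cv2
im=r.read_camera("wrist");cv2.imwrite("pics/w5.png",im[:,:,::-1])
E
```

```text
6.3 box [-47.7  35.4  86.4] yaw 0.126 F [ 0.2 -0.5  0.3] [-0.04  0.06 -0.01]
```

View pics/w5.png

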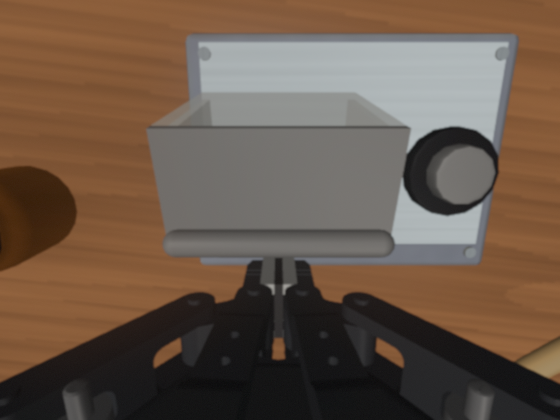

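The guard stands wide open on the finger and the toggle is part-way over. I'll push the rest of the way.

{"name": "carry_out", "arguments": {
  "motion": [
    [0.006,0,0,0],
    [0.012,0,0,0],
    [0.018,0,0,0],
    [0.022,0,0,0],
    [0.026,0,0,0],
    [0.03,0,0,0],
    [0.03,0,0,0],
    [0.03,0,0,0]
  ]
}}

```text
t: 7.02
tool_pos: [0.5297, 0.2442, 0.0853]
ee_rot: [-3.135, -0.198, -0.001]
wrist_force: [-1.1, 0.1, -0.6]
grip_width: -0.0002
finger_force: 0.2
```

```bash
python3 st.py
```

```text
7.02 box [-37.   35.3  85.3] yaw 0.126 F [-1.1  0.1 -0.6] [-0.04  0.1  -0.05]
```

{"name": "carry_out", "arguments": {
  "motion": [
    [0.003,0,0,0],
    [0.005,0,0,0],
    [0.007,0,0,0],
    [0.009,0,0,0],
    [0.011,0,0,0],
    [0.011,0,0,0],
    [0.011,0,0,0],
    [0.011,0,0,0]
  ]
}}

```text
t: 7.68
tool_pos: [0.5309, 0.2444, 0.0851]
ee_rot: [3.134, 0.199, -0.014]
wrist_force: [-9.6, -3.3, 5.9]
grip_width: 0.0003
finger_force: 5.7
```

```bash
python3 st.py
```

```text
7.68 box [-35.9  35.3  85.1] yaw 0.127 F [-9.6 -3.3  5.9] [-0.32  1.57  0.01]
```

The finger hit a firm stop, so the toggle is over. I'll retreat straight forward so the guard drops.

{"name": "carry_out", "arguments": {
  "motion": [
    [-0.02,0,0,0],
    [-0.045,0,0,0],
    [-0.07,0,0,0],
    [-0.1,0,0,0],
    [-0.13,0,0,0],
    [-0.16,0,0,0],
    [-0.19,0,0,0],
    [-0.19,0,0,0]
  ]
}}

```text
t: 8.35
tool_pos: [0.4561, 0.2349, 0.0849]
ee_rot: [3.135, 0.2, -0.002]
wrist_force: [-0.7, -0.2, -0.5]
grip_width: -0.0001
finger_force: 0.0
```

```bash
python3 st.py; python3 - <<'E'
from h import *
import cv2
im=r.read_camera("wrist");cv2.imwrite("pics/w6.png",im[:,:,::-1])
E
```

```text
8.35 box [-111.2   35.6   84.9] yaw 0.127 F [-0.7 -0.2 -0.5] [ 0.08  0.04 -0.06]
```

View pics/w6.png

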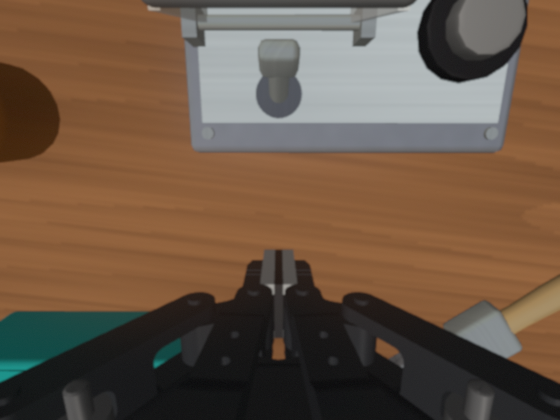

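The toggle now leans to the back. The guard, though, is still standing open past its balance point, with its underside edge at row 5. I'll go over it and nudge it forward from behind.

{"name": "carry_out", "arguments": {
  "motion": [
    [0,0,-0.1,0],
    [0,0,-0.2,0],
    [0.0,0,-0.27,0],
    [0.1,0,-0.27,0],
    [0.2,0,-0.27,0],
    [0.3,0,-0.27,0],
    [0.41,0,-0.27,0],
    [0.41,0,-0.27,0]
  ]
}}

```text
t: 9.07
tool_pos: [0.6274, 0.2553, 0.1912]
ee_rot: [3.135, 0.195, 0.004]
wrist_force: [-1.5, -0.2, 0.4]
grip_width: -0.0001
finger_force: 0.0
```

```bash
python3 st.py; python3 - <<'E'
from h import *
import cv2
im=r.read_camera("top");cv2.imwrite("pics/t7.png",cv2.resize(im[130:230,150:280,::-1],None,fx=6,fy=6,interpolation=cv2.INTER_CUBIC))
E
```

```text
9.07 box [ 61.3  33.7 191.2] yaw 0.124 F [-1.5 -0.2  0.4] [0.   0.   0.03]
```

{"name": "carry_out", "arguments": {
  "motion": [
    [0,0,0.0,0],
    [0,0,0.05,0],
    [0,0,0.1,0],
    [0,0,0.155,0],
    [-0.03,0,0.155,0],
    [-0.05,0,0.155,0],
    [-0.065,0,0.155,0],
    [-0.08,0,0.155,0]
  ]
}}

```text
t: 9.78
tool_pos: [0.5892, 0.2521, 0.1332]
ee_rot: [-3.135, -0.199, -0.005]
wrist_force: [0.5, 0.0, 0.1]
grip_width: -0.0003
finger_force: 0.1
```

```bash
python3 st.py
```

```text
9.78 box [ 23.   35.4 133.2] yaw 0.127 F [0.5 0.  0.1] [ 0.01 -0.02 -0.02]
```

{"name": "carry_out", "arguments": {
  "motion": [
    [-0.01,0,0,0],
    [-0.025,0,0,0],
    [-0.04,0,0,0],
    [-0.055,0,0,0],
    [-0.07,0,0,0],
    [-0.085,0,0,0],
    [-0.095,0,0,0],
    [-0.095,0,0,0]
  ]
}}

```text
t: 10.45
tool_pos: [0.5508, 0.2469, 0.1311]
ee_rot: [3.135, 0.199, -0.001]
wrist_force: [-0.2, -0.3, 0.9]
grip_width: 0.0002
finger_force: 0.0
```

{"name": "carry_out", "arguments": {
  "motion": [
    [0,0,-0.05,0],
    [0,0,-0.1,0],
    [0,0,-0.2,0],
    [0,0.1,-0.2,0],
    [0,0.21,-0.2,0],
    [0,0.21,-0.2,0],
    [0,0.21,-0.2,0],
    [0,0.21,-0.2,0]
  ]
}}

```text
t: 11.12
tool_pos: [0.5623, 0.1636, 0.2111]
ee_rot: [-3.135, -0.197, 0.001]
wrist_force: [-0.2, 0.2, 0.4]
grip_width: 0.0002
finger_force: 0.0
```

```bash
python3 st.py; python3 - <<'E'
from h import *
import cv2
m=r.camera_model("wrist");im=r.read_camera("wrist");np.save("pics/w8.npy",im);cv2.imwrite("pics/w8.png",im[:,:,::-1])
E
```

```text
11.12 box [-15.1 -48.9 211.1] yaw 0.125 F [-0.2  0.2  0.4] [ 0.05 -0.02  0.03]
```

View pics/w8.png

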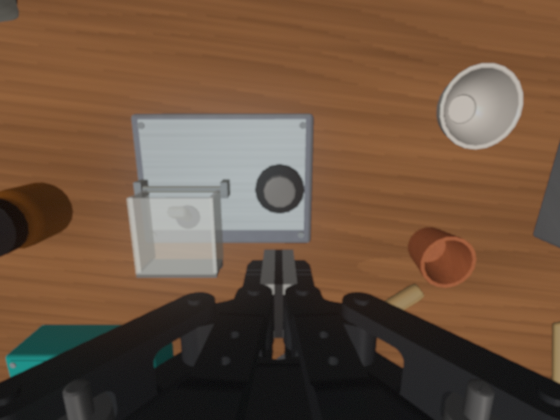

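The last view shows the guard shut with its lip at row 275. The bat lies behind its base, so the toggle is on, and the button at column 279 lines up with the fingers. Next I'll press the button.

{"name": "carry_out", "arguments": {
  "motion": [
    [0.025,0.003,0,0],
    [0.025,0.003,0.08,0],
    [0.025,0.003,0.16,0],
    [0.025,0.003,0.22,0],
    [0.025,0.003,0.26,0],
    [0.025,0.003,0.29,0],
    [0.025,0.003,0.3,0],
    [0.025,0.003,0.3,0]
  ]
}}

```text
t: 11.83
tool_pos: [0.5721, 0.1643, 0.0902]
ee_rot: [3.135, 0.2, -0.003]
wrist_force: [-0.6, 0.8, -0.5]
grip_width: -0.0005
finger_force: 0.0
```

```bash
python3 st.py
```

```text
11.83 box [ -5.3 -49.4  90.2] yaw 0.127 F [-0.6  0.8 -0.5] [-0.04 -0.02  0.02]
```

{"name": "carry_out", "arguments": {
  "motion": [
    [0,0,0.006,0],
    [0,0,0.012,0],
    [0,0,0.018,0],
    [0,0,0.024,0],
    [0,0,0.03,0],
    [0,0,0.034,0],
    [0,0,0.038,0],
    [0,0,0.038,0]
  ]
}}

```text
t: 12.5
tool_pos: [0.573, 0.1638, 0.0768]
ee_rot: [-3.135, -0.198, -0.002]
wrist_force: [0.0, 0.1, 4.4]
grip_width: -0.0002
finger_force: 2.2
```

```bash
python3 st.py
```

```text
12.5 box [ -4.5 -50.1  76.8] yaw 0.126 F [0.  0.1 4.4] [ 0.09  0.08 -0.04]
```

{"name": "carry_out", "arguments": {
  "motion": [
    [0,0,0.003,0],
    [0,0,0.006,0],
    [0,0,0.009,0],
    [0,0,0.012,0],
    [0,0,0.014,0],
    [0,0,0.014,0],
    [0,0,0.014,0],
    [0,0,0.014,0]
  ]
}}

```text
t: 13.17
tool_pos: [0.5732, 0.1638, 0.0757]
ee_rot: [3.135, 0.199, -0.0]
wrist_force: [-9.9, -2.1, 23.8]
grip_width: 0.0001
finger_force: 12.0
```

```bash
python3 st.py
```

```text
13.17 box [ -4.3 -50.   75.7] yaw 0.127 F [-9.9 -2.1 23.8] [-0.36  1.72 -0.06]
```

The button is at its hard stop (23.8 N). I'll lift off.

{"name": "carry_out", "arguments": {
  "motion": [
    [0,0,-0.03,0],
    [0,0,-0.1,0],
    [0,0,-0.2,0],
    [0,0,-0.3,0],
    [0,0,-0.35,0],
    [0,0,-0.35,0],
    [0,0,-0.35,0],
    [0,0,-0.35,0]
  ]
}}

```text
t: 13.83
tool_pos: [0.5713, 0.1636, 0.2085]
ee_rot: [3.135, 0.198, -0.005]
wrist_force: [0.4, -0.0, 0.4]
grip_width: -0.0002
finger_force: 0.0
```

```bash
python3 st.py; python3 - <<'E'
from plant import r
print(r.finish_job())
E
```

```text
13.83 box [ -6.3 -50.1 208.5] yaw 0.126 F [ 0.4 -0.   0.4] [0.04 0.03 0.01]
the job is handed in; nothing more can be done
None
```

I handed the job in at about 14 s, with the toggle flipped to the back, the guard shut (it stood open past its balance point, so I nudged it from behind) and the start button pressed to its stop and released; no verdict came back.

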